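# Fit the lens board and hold the front standard square

### The arm

A 6-joint arm with a two-finger parallel gripper is mounted at the origin on the work surface. World frame = base frame: x ahead of the robot, y to its left, z up, the work surface at z = 0. Lengths are in m, angles in rad, forces in N, time in s.
With the tool pointing down it reaches from about 0.35 to 0.85 m from the base axis. Payload 8.1 kg.
Tool frame: the origin (TCP) lies on the centre line of the jaws, within the pads' length; the fingertips stand 19 mm ahead of it and the grasp point (between the pads) is the TCP; z points along the fingers, y is the line along which they close (so a half turn about z gives the same grasp; the last joint's range is limited). The gripper opens to 93 mm and grips with 3 to 60 N. Pads are 15 mm wide; open, the fingers measure 128 mm over their backs; the gripper's body (75 mm by 188 mm) begins 65 mm behind the grasp point.
Start: joints at [-1.348, 0.13, 1.488, -0, 1.523, -0.085], TCP at [0.182, -0.572, 0.238] pointing down, gripper open.
Joint ranges: [-2.96, 2.96], [-0.89, 2.26], [0.02, 2.5], [-1.34, 4.48], [0, 2.73], [-2.66, 2.66]. Speed limits (rad/s): [2.39, 2.39, 2.79, 3.14, 3.14, 3.14].

### API

Orientations are given as a unit quaternion [x, y, z, w].
In Python, from workcell import monitor, camera, camera_model, robot gives the robot as it stands.
- The arm moves only by the shell command python3 -m crank 'ROWS' [FORCE]. ROWS is a JSON object of lists of equal length, an entry for each row: "travel": the shift along the tool's x, y, z in units of 15 cm (1.0 is 15 cm), a list of three; "turn": the turn, a rotation vector about the tool's x, y, z in units of 8 degrees (1.0 is 8 degrees), a list of three; "jaw": the closure, from 0 (fully open) to 1 (shut). In form: {"travel": [[dx, dy, dz], ...], "turn": [[ax, ay, az], ...], "jaw": [jaw, ...]}. A call has 1 to 10 rows; each row shifts and turns the commanded pose from where the row before left it, along the tool's axes as they then stand; what a row does not reach is not made up. A row lasts 1/8 s, in which the tool goes at most 62.5 mm and 10.7 degrees, less where a joint would pass 70% of its speed; a pose out of reach is approached as far as the arm can. A call with a number of a shift or a turn outside -1 to 1 is refused whole. A call with a gripper value outside its range is refused whole. The fingers move at their own pace and stop on an object; FORCE is the grip in N (left out, the last holds). Time passes only in rows, so rows that do not move let the fingers close. It gives the time, the measured TCP pose, the force, the opening and the grip force at its end, in the units of the state.
- monitor.observe(): the state, without advancing time (a new reading comes with each control period).
- camera(name): name is "side" or "top"; returns the picture (384x512x3 uint8, blue, green, red); there is no depth.
- camera_model(name): a dict with "intrinsics" (3x3 intrinsics, pixels), "D" ([k1, k2, p1, p2, k3] as OpenCV has them; the pictures are not rectified), "eye" and "orientation" of the camera in the world. Camera axes: x right, y down, z forward; pixel columns grow to the right and rows downward; lengths in m; the calibration is good to about 2 mm. A picture is of the moment at which its call begins. camera_model takes no time and is no camera call.
- robot.sign_off(): hands the job in; it is judged then, once.
The state is a dict: "clock": time; "q": joint angles; "joint_vel": joint speeds; "joint_torque": joint torques, N m; "ee_pos": TCP position; "tcp_rot": TCP orientation; "force": force on the tool from outside, world axes, zero at the start; "wrist_torque": the same for the moment, N m; "opening": opening from 0.0 (shut) to 1.0 (fully open); "finger_force": force on a finger pad.
Only numpy, scipy, OpenCV 4.12 (cv2) and the standard library are available. Lean on these libraries where they do the work, as an engineer would, in place of code of your own. Each camera call takes 0.05 s, during which the arm holds its last target. There are 200 camera calls.

### The job

Take the lens board with the larger hole out of the wooden rack and slide it down the grooves of the camera's leaning front standard, keeping hold of it until it rests on the bottom rail; then let it go. Stand the try square on the camera bed in front of the board and push it firmly into the corner between bed and board, until the standard has come upright, the stock sits flat on the bed and the blade lies along the board's face. Finish while still gripping the square and pressing it there, with the gripper clear of board and camera, and leave the other board and the things on the bench where they are.

Things in the scene. Friction and masses are not known exactly. Their poses are not given: they have to be found in the camera images.
- camera: Technical camera less bellows and back, fixed: flat aluminium bed 140 wide (x) x 260 long (y), top 26 above the bench. Origin: on the bench under the bed's middle, z up. Rails 2 high along its edges (x = +-62). The dark front standard stands across the bed, hinged at y = -85, z = 40 about x; the square's place is on its +y side. Cheeks and knobs at its foot reach x = +-77, z = 62.
- standard (a joint): Tilt of the front standard about its foot, rad. 0: square to the bed. Positive: leaning to the camera's +y, over the open bed; starts at 0.05 to 0.13. It swings either way (-0.15 to 0.25) against a friction of 0.35 N m (3 N at its top) and stays where it is left; pushed low down, near the hinge, it does not turn.
- seat (a point): Middle of the standard's bottom rail, top side, where the board's foot comes to rest: 4 above the hinge line, 18 above the bed when upright. Axes tilt with the standard: z up along the grooves, x across it, y out of its front. Board home: its origin here, axes alike (or half a turn about z). Front of the rail: 2 behind the board's face.
- mouth (a point): Middle of the standard's open top, 102 above the seat, axes as the seat's. The standard is a U, open on top and in the middle of front and back. Its left and right grooves are 9.5 across (y) with floors 102 apart (x); their lips cover the outer 7 of each board edge, run straight to 92 above the seat, then flare out by 4 in x and y.
- board_large: The lens board to fit: bare aluminium plate 100 wide (x) x 8 thick (y) x 112 high (z), round hole 55 across in its middle (other board: 30). Origin: middle of its lower edge face; z up, y through its thickness. Stands upright in one of the rack's two slots, foot 8 and top 120 above the bench. Front and back are alike. 0.14 to 0.26 kg.
- board_small: The other lens board, the same plate with a hole only 30 across, in the rack's other slot. Leave it. Origin: middle of its lower edge face.
- rack: Light wooden block fixed on the bench, 120 (x) x 150 (y) x 33 high, with two slots along x at y = -40 and +40: 10 wide, 102 long, 25 deep. Origin: middle of its underside.
- square: Try square standing on its stock: aluminium stock 130 (y) x 20 thick (x) x 24 high, steel blade 4 thick (x) x 22 (y) rising at its end to 150. Origin: outer corner, on the underside, mid-thickness; stock along +y, blade along z. Its upright face (y = 0) meets the board; in use its y is the camera's +y. 0.22 to 0.32 kg, tips easily. Grip the stock across x at about y = 85, clear of blade and board.
- loupe: Black loupe, round, 42 across, 40 high. Leave it. Origin: middle of its underside.
- lens: Dark lens in its shutter, round, 68 across, 46 high, beyond the camera. Leave it. Origin: middle of its underside.
- driver: Small screwdriver lying between robot and camera, 160 long. Leave it. Origin: under its middle.
Things that resemble listed ones, but are neither listed nor needed, are in the scene too. Several things have the shape of the square; the one meant has the colours described above.

How it is judged:
By the outcome, as a careful person would: the job done as asked, in the order asked, and still so for the second after the job is handed in, while the arm keeps its last pose, push and grip.
It also fails if it takes over 72 s, if anything falls off the work surface, if the arm or the gripper's body presses on something with over 40 N, if the wrist force passes 120 N, or if a joint passes its speed limit or range.

## Working session

There is one attempt and no reset: what is moved stays moved. The work goes in short steps, Python scripts to look and compute and a shell command to move; the robot and the scene stay as the last step left them, time stands still between calls to the robot, and variables do not carry over. Pictures are saved under pics/ and viewed, at most 10 in all, crops included, and the job is handed in when it is done.

```bash
ls; mkdir -p pics; python3 - <<'E'
from workcell import monitor,camera,camera_model,robot
import cv2,numpy as np
np.set_printoptions(precision=4,suppress=True)
for n in("side","top"):
    cv2.imwrite(f"pics/{n}0.png",camera(n)); m=camera_model(n); print(n,m)
s=monitor.observe(); print(s)
a=cv2.imread("pics/side0.png");b=cv2.imread("pics/top0.png")
E
```

```text
pics
side {'intrinsics': array([[435.1389,   0.    , 251.6166],
       [  0.    , 435.1389, 189.3841],
       [  0.    ,   0.    ,   1.    ]]), 'D': array([-0.1486,  0.    ,  0.    ,  0.    ,  0.    ]), 'eye': array([0.5071, 0.8986, 0.7748]), 'orientation': array([-0.0313,  0.8915, -0.4517,  0.0121])}
top {'intrinsics': array([[395.7082,   0.    , 256.4953],
       [  0.    , 395.7082, 190.0085],
       [  0.    ,   0.    ,   1.    ]]), 'D': array([-0.0089,  0.    ,  0.    ,  0.    ,  0.    ]), 'eye': array([0.3982, 0.0426, 1.0549]), 'orientation': array([-0.6957,  0.7133, -0.0678,  0.0506])}
{'clock': 0.1, 'q': array([-1.3484,  0.1311,  1.4892,  0.    ,  1.523 , -0.0854]), 'joint_vel': array([-0.0006, -0.0046, -0.0018, -0.    , -0.0007, -0.0016]), 'joint_torque': array([  0.0008, -56.1337, -49.3098,   0.0771,   0.0291,  -0.    ]), 'ee_pos': array([ 0.1817, -0.5713,  0.2367]), 'tcp_rot': array([ 0.9882,  0.1533, -0.0001, -0.0008]), 'force': array([ 0.1408, -0.6392,  0.3691]), 'wrist_torque': array([ 0.0281,  0.0076, -0.0094]), 'finger_force': 0.0, 'opening': 0.9991463817481734}
```

View pics/top0.png

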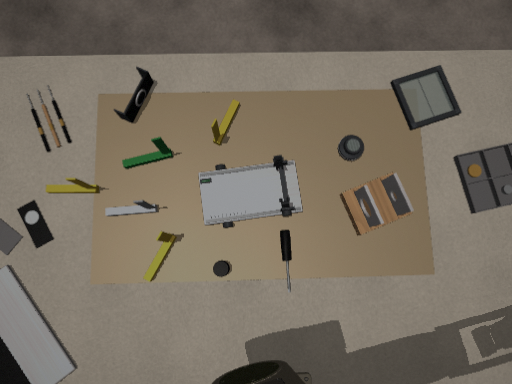

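View pics/side0.png

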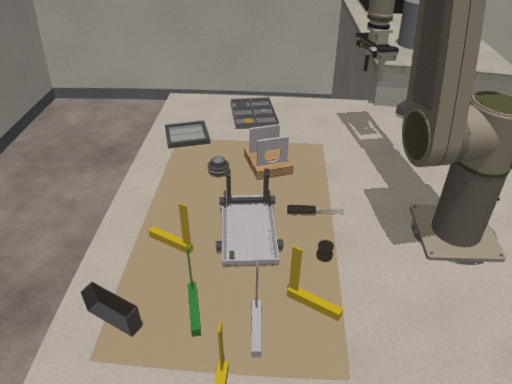

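The top view shows the camera bed at (250,192) with its standard at (283,185), the rack at (377,203), the loupe at (222,268) and the driver at (287,255). There are five square shapes: yellow (227,122), green (150,155), yellow (75,188), yellow (162,255) and the bare-metal one at (132,210). Only the last has an aluminium stock and a steel blade, so I'll confirm it in crops.

```bash
python3 - <<'E'
import cv2,numpy as np
a=cv2.imread("pics/side0.png");b=cv2.imread("pics/top0.png")
def c(im,x,y,w,h): return cv2.resize(im[y:y+h,x:x+w],(400,300),interpolation=cv2.INTER_CUBIC)
m=np.vstack([np.hstack([c(b,330,160,96,72),c(a,225,110,96,72)]),np.hstack([c(b,92,180,80,60),c(b,190,145,128,96)])])
cv2.imwrite("pics/m1.png",m)
E
```

```text
(no output)
```

View pics/m1.png

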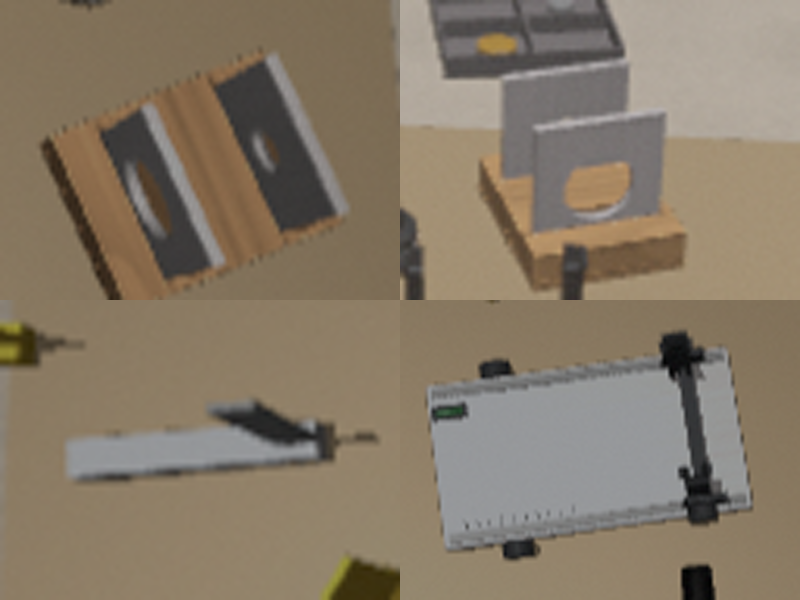

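The crops show three things:
- The square at (132,210) is bare metal with a dark steel blade at its right (-y) end, so it's the one meant.
- In the rack, the left (+y) board at top (365–383, 185–224) has the larger hole.
- The standard is at the -y end of the bed.

Next I'll fit the poses from the corner pixels and check them with an overlay.

```bash
cat > h.py <<'E'
import cv2,numpy as np
from scipy.spatial.transform import Rotation as R
from scipy.optimize import least_squares
from workcell import monitor,camera,camera_model
np.set_printoptions(precision=4,suppress=True)
M={n:camera_model(n) for n in("side","top")}
def proj(n,P):
    m=M[n];r=R.from_quat(m["orientation"]).inv()
    return cv2.projectPoints(np.atleast_2d(np.asarray(P,float)),r.as_rotvec(),-r.apply(m["eye"]),m["intrinsics"],m["D"])[0][:,0]
def T(p,P): # planar pose x,y,yaw -> world
    P=np.atleast_2d(np.asarray(P,float)); return R.from_euler("z",p[2]).apply(P)+[p[0],p[1],0]
def ray(n,uv,z):
    m=M[n];d=cv2.undistortPoints(np.array([[uv]],float),m["intrinsics"],m["D"])[0,0]
    v=R.from_quat(m["orientation"]).apply([*d,1]);return m["eye"]+v*(z-m["eye"][2])/v[2]
def fit(obs,p0): # obs: list (cam, local point, uv)
    f=lambda p:np.concatenate([(proj(n,T(p,P))[0]-uv) for n,P,uv in obs])
    s=least_squares(f,p0);return s.x,s.fun.reshape(-1,2)
def tilt(p,a,P): # seat frame -> camera frame -> world (hinge y=-85,z=40)
    P=np.atleast_2d(np.asarray(P,float)); Q=R.from_euler("x",-a).apply(P+[0,0,.004])+[0,-.085,.04]
    return T(p,Q)
E
python3 - <<'E'
from h import *
k=3.125; c=lambda u,v,s,ox,oy:((u+.5)/s-.5+ox,(v+.5)/s-.5+oy)
b=lambda u,v:c(u-400,v-300,3.125,190,145)
cam=[("top",[x*.07,y*.13,.026],b(*uv)) for x,y,uv in[(1,1,(430,388)),(1,-1,(728,348)),(-1,-1,(750,508)),(-1,1,(445,550))]]
p,e=fit(cam,[.4,.05,0]);print("cam",p,e.round(1).tolist())
t=lambda u,v:c(u,v,400/96,330,160); sd=lambda u,v:c(u-400,v,400/96,225,110)
bl=[("top",[.05,0,.12],t(148,104)),("top",[-.05,0,.12],t(219,266.5)),("side",[.05,.004,.12],sd(535,127)),("side",[-.05,.004,.12],sd(663,114)),("side",[.05,.004,.033],sd(533,230)),("side",[-.05,.004,.033],sd(662,212))]
q,e=fit(bl,[.4,-.3,.3]);print("board",q,e.round(1).tolist())
bl=[("top",[.05,0,.12],t(271,54)),("top",[-.05,0,.12],t(341,214))]
r,e=fit(bl,[.4,-.3,.3]);print("small",r,e.round(1).tolist())
s=lambda u,v:c(u,v-300,5,92,180)
sq=[("top",[.01,.13,.024],s(66,440)),("top",[-.01,.13,.024],s(70,478)),("top",[-.01,0,.024],s(332,458)),("top",[0,0,.15],s(255,402)),("top",[0,.022,.15],s(210,408))]
w,e=fit(sq,[.4,.2,0]);print("square",w,e.round(1).tolist())
E
```

```text
cam [0.5676 0.0322 0.1081] [[-1.3, -0.5], [0.2, -0.0], [1.2, 0.3], [-0.1, 0.1]]
board [ 0.5164 -0.2621  0.3337] [[0.1, -0.1], [-0.4, -0.4], [0.1, 0.3], [0.8, -0.6], [0.2, -0.2], [-0.5, -0.2]]
small [ 0.544  -0.3364  0.3317] [[0.0, 0.1], [-0.0, -0.1]]
square [0.5333 0.2791 0.065 ] [[0.8, 0.1], [0.2, 0.1], [-1.9, -0.3], [0.7, 0.3], [0.1, -0.1]]
```

```bash
python3 - <<'E'
from h import *
p=[.5676,.0322,.1081];w=[.5333,.2791,.065]
im={n:cv2.imread(f"pics/{n}0.png") for n in M}
def crop(n,x,y,W,Hh,dots):
    s=400/W; o=cv2.resize(im[n][y:y+Hh,x:x+W],(400,300),interpolation=cv2.INTER_CUBIC)
    for P,col in dots:
        for u,v in proj(n,P): cv2.circle(o,(int((u-x+.5)*s-.5),int((v-y+.5)*s-.5)),2,col,-1)
    return o
Y=(0,255,255);r=(0,0,255)
bed=T(p,[[x*.07,y*.13,.026] for x in(1,-1) for y in(1,-1)])
st=[(tilt(p,a,[[x,0,.102] for x in(-.051,.051)]),c) for a,c in((.05,Y),(.13,r))]+[(tilt(p,.09,[[x,0,0] for x in(-.05,0,.05)]),(0,255,0))]
sq=T(w,[[.01,.13,.024],[-.01,.13,.024],[-.01,0,.024],[.01,0,.024],[0,0,.15],[0,.022,.15],[-.01,.13,0]])
m=np.vstack([np.hstack([crop("top",250,140,72,54*4//4+26 if 0 else 54,[]+st) if 0 else crop("top",250,140,112,84,st),crop("side",205,150,80,60,st)]),
 np.hstack([crop("side",205,185,112,84,[(bed,r)]),crop("side",220,255,132,99,[(sq,r)])])])
cv2.imwrite("pics/m2.png",m)
E
```

```text
(no output)
```

View pics/m2.png

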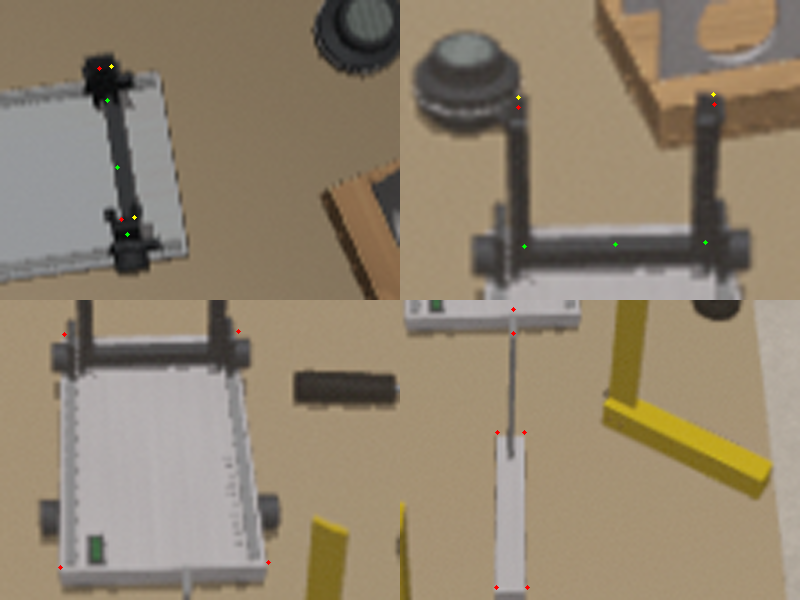

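```bash
python3 - <<'E'
from h import *
p=[.5676,.0322,.1081]
im={n:np.mean([camera(n).astype(float) for _ in range(8)],0) for n in M}
np.savez("pics/avg.npz",**im)
def crop(n,x,y,W,Hh,dots,g=2.5):
    s=400/W; o=cv2.resize(np.clip(im[n][y:y+Hh,x:x+W]*g,0,255).astype(np.uint8),(400,300),interpolation=cv2.INTER_CUBIC)
    for P,col in dots:
        for u,v in proj(n,P): cv2.circle(o,(int((u-x+.5)*s-.5),int((v-y+.5)*s-.5)),2,col,-1)
    return o
Y=(0,255,255);r=(0,0,255)
st=[(tilt(p,a,[[x,0,.102] for x in(-.051,.051)]),c) for a,c in((.05,Y),(.13,r))]
m=np.vstack([np.hstack([crop("top",264,150,32,24,st,3),crop("top",268,194,32,24,st,3)]),
 np.hstack([crop("side",216,164,24,18,st),crop("side",255,164,24,18,st)])])
cv2.imwrite("pics/m3.png",m)
E
```

```text
(no output)
```

View pics/m3.png

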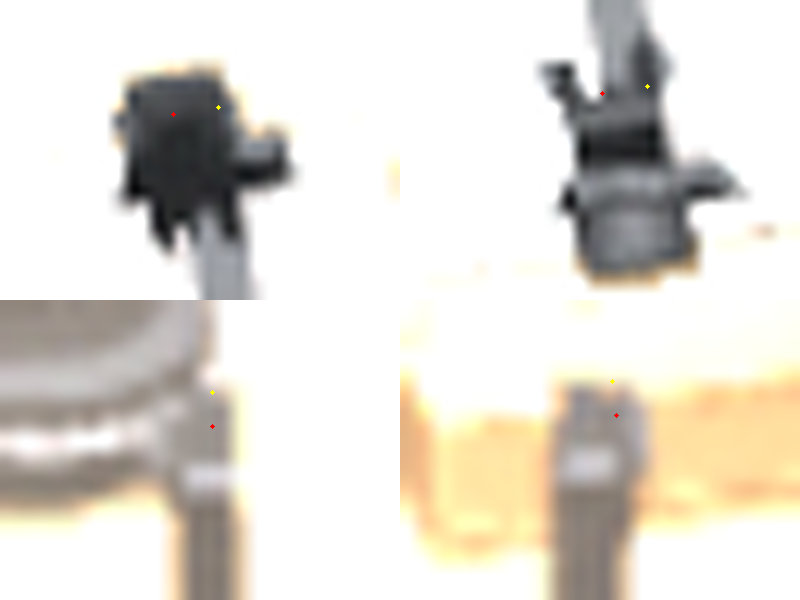

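The two lower-post flare tips at top (555,75) and (650,45) in the crop, and the cap in the side view, put the mouth's middle near the red dot, so the tilt is about 0.12 rad. All the sizes check out: the boards are 79 mm apart (80 given) and fit residuals are under 2 px. Now I'll work out the moves.

```bash
cat >> h.py <<'E'
def down(yaw): # tool pointing down, x axis at yaw
    return R.from_euler("z",yaw)*R.from_euler("x",np.pi)
def go(pos,Rt,turnfirst=True):
    s=monitor.observe();Rc=R.from_quat(s["tcp_rot"]);d=np.array(pos)-s["ee_pos"]
    print("clock",s["clock"],"pos",s["ee_pos"],"F",s["force"],"turn",np.degrees((Rc.inv()*Rt).as_rotvec())/8,"then travel",Rt.inv().apply(d)/.15,"| travel first",Rc.inv().apply(d)/.15)
E
python3 - <<'E'
from h import *
go([.5164,-.2621,.20],down(.3337)); go([.5164,-.2621,.11],down(.3337))
E
```

```text
clock 0.9 pos [ 0.1818 -0.5718  0.2377] F [-0.5694 -0.1113 -0.0474] turn [-0.0002  0.     -0.1853] then travel [ 2.7837 -1.2201  0.2511] | travel first [ 2.7512 -1.2917  0.2511]
clock 0.9 pos [ 0.1818 -0.5718  0.2377] F [-0.5694 -0.1113 -0.0474] turn [-0.0002  0.     -0.1853] then travel [ 2.7837 -1.2201  0.8511] | travel first [ 2.7512 -1.2917  0.8511]
```

```bash
python3 -m crank '{"travel":[[0,0,0],[0.31,-0.13,0],[0.31,-0.13,0],[0.31,-0.13,0],[0.31,-0.13,0],[0.31,-0.14,0],[0.31,-0.14,0],[0.31,-0.14,0],[0.31,-0.14,0.1],[0.304,-0.14,0.15]],"turn":[[0,0,-0.185],[0,0,0],[0,0,0],[0,0,0],[0,0,0],[0,0,0],[0,0,0],[0,0,0],[0,0,0],[0,0,0]],"jaw":[0.5,0.5,0.5,0.5,0.5,0.5,0.5,0.5,0.5,0.5]}' 20
python3 -m crank '{"travel":[[0,0,0],[0,0,0]],"turn":[[0,0,0],[0,0,0]],"jaw":[0.5,0.5]}'
python3 - <<'E'
from h import *
go([.5164,-.2621,.11],down(.3337))
t,s=camera("top"),camera("side")
o=np.hstack([cv2.resize(t[150:246,320:448],(400,300),interpolation=2),cv2.resize(s[85:181,210:338],(400,300),interpolation=2)])
cv2.imwrite("pics/m4.png",o)
E
```

```text
clock: 2.15
ee_pos: [0.5182, -0.2612, 0.2009]
tcp_rot: [0.986, 0.167, 0.001, 0.001]
force: [-0.9, -0.6, -0.2]
opening: 0.498
finger_force: 0.0
clock: 2.4
ee_pos: [0.5164, -0.2622, 0.2002]
tcp_rot: [0.986, 0.167, -0.0, 0.0]
force: [-0.2, -0.3, 1.1]
opening: 0.5
finger_force: 0.0
clock 2.4 pos [ 0.5164 -0.2622  0.2002] F [-0.2344 -0.3252  1.1097] turn [0.0012 0.0032 0.0095] then travel [ 0.0004 -0.0007  0.6013] | travel first [ 0.0007 -0.0008  0.6013]
```

View pics/m4.png

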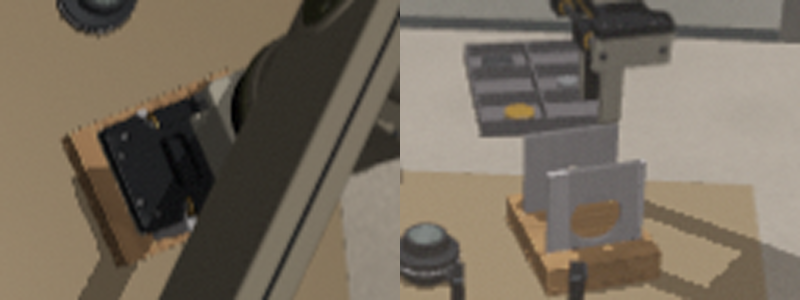

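```bash
python3 - <<'E'
from h import *
q=[.5164,-.2621,.3337]
u=proj("side",T(q,[[0,.03,.181],[0,.03,.2],[.05,.004,.12],[-.05,.004,.12]]));print((u-[210,85]+.5)*3.125-.5+[400,0])
E
python3 -m crank '{"travel":[[0,0,0.15],[0,0,0.15],[0,0,0.15],[0,0,0.1],[0,0,0.05],[0,0,0],[0,0,0],[0,0,0],[0,0,0],[0,0,0]],"turn":[[0,0,0],[0,0,0],[0,0,0],[0,0,0],[0,0,0],[0,0,0],[0,0,0],[0,0,0],[0,0,0],[0,0,0]],"jaw":[0.5,0.5,0.5,0.5,0.5,1,1,1,1,1]}' 25
```

```text
[[608.5915 124.1825]
 [609.3731 105.9175]
 [548.4608 174.2896]
 [646.4832 161.6065]]
clock: 3.75
ee_pos: [0.5167, -0.2624, 0.1106]
tcp_rot: [0.986, 0.166, 0.0, 0.0]
force: [0.1, -0.4, 2.2]
opening: 0.082
finger_force: 24.9
```

```bash
python3 -m crank '{"travel":[[0,0,-0.03],[0,0,-0.07],[0,0,-0.12],[0,0,-0.18],[0,0,-0.2],[0,0,-0.2],[0,0,-0.2],[0,0,-0.17],[0,0,-0.1],[0,0,0]],"turn":[[0,0,0],[0,0,0],[0,0,0],[0,0,0],[0,0,0],[0,0,0],[0,0,0],[0,0,0],[0,0,0],[0,0,0]],"jaw":[1,1,1,1,1,1,1,1,1,1]}' 35
python3 - <<'E'
from h import *
p=[.5676,.0322,.1081];a=.12
Rt=R.from_euler("z",p[2])*R.from_euler("x",-a)*R.from_euler("x",np.pi)
# grasp at board z=.102; board foot at h above seat
for h in(.14,.102):go(tilt(p,a,[0,0,h+.102])[0],Rt)
E
```

```text
clock: 5.0
ee_pos: [0.5169, -0.2622, 0.3024]
tcp_rot: [0.986, 0.166, 0.001, 0.001]
force: [-0.8, 0.6, -1.9]
opening: 0.085
finger_force: 35.0
clock 5.0 pos [ 0.5169 -0.2622  0.3024] F [-0.7822  0.5829 -1.86  ] turn [-0.8444 -0.1112  1.6132] then travel [ 0.5476 -1.5481 -0.0644] | travel first [ 0.8791 -1.3832  0.1205]
clock 5.0 pos [ 0.5169 -0.2622  0.3024] F [-0.7822  0.5829 -1.86  ] turn [-0.8444 -0.1112  1.6132] then travel [ 0.5476 -1.5481  0.1889] | travel first [ 0.8719 -1.3541  0.372 ]
```

```bash
python3 -m crank '{"travel":[[0,0,0],[0,0,0],[0.06,-0.17,-0.01],[0.09,-0.25,-0.01],[0.09,-0.25,-0.01],[0.09,-0.25,-0.01],[0.09,-0.25,-0.01],[0.08,-0.25,-0.01],[0.048,-0.128,-0.004],[0,0,0]],"turn":[[-0.422,-0.056,0.807],[-0.422,-0.056,0.807],[0,0,0],[0,0,0],[0,0,0],[0,0,0],[0,0,0],[0,0,0],[0,0,0],[0,0,0]],"jaw":[1,1,1,1,1,1,1,1,1,1]}' 35
python3 -m crank '{"travel":[[0,0,0],[0,0,0]],"turn":[[0,0,0],[0,0,0]],"jaw":[1,1]}'
python3 - <<'E'
from h import *
p=[.5676,.0322,.1081];a=.12
Rt=R.from_euler("z",p[2])*R.from_euler("x",-a)*R.from_euler("x",np.pi)
for h in(.14,.102):go(tilt(p,a,[0,0,h+.102])[0],Rt)
st=monitor.observe();Rc=R.from_quat(st["tcp_rot"])*R.from_euler("x",np.pi)
brd=lambda P:Rc.apply(np.array(P)-[0,0,.102])+st["ee_pos"]
g=1.8
im={n:np.mean([camera(n).astype(float) for _ in range(4)],0) for n in M}
def crop(n,x,y,W,Hh,dots):
    s=400/W; o=cv2.resize(np.clip(im[n][y:y+Hh,x:x+W]*g,0,255).astype(np.uint8),(400,int(Hh*s)),interpolation=cv2.INTER_CUBIC)
    for P,col in dots:
        for u,v in proj(n,P): cv2.circle(o,(int((u-x+.5)*s-.5),int((v-y+.5)*s-.5)),2,col,-1)
    return o
d=[(brd([[x,.004,z] for x in(-.05,.05) for z in(0,.112)]),(0,0,255)),(tilt(p,a,[[x,0,.102] for x in(-.051,.051)]),(0,255,0))]
cv2.imwrite("pics/m5.png",np.hstack([crop("top",225,120,96,120,d),crop("side",205,95,80,100,d)]))
E
```

```text
clock: 6.25
ee_pos: [0.5729, -0.0219, 0.2813]
tcp_rot: [0.997, 0.055, 0.001, 0.059]
force: [-0.5, -0.3, -1.9]
opening: 0.086
finger_force: 35.0
clock: 6.5
ee_pos: [0.5731, -0.0241, 0.2826]
tcp_rot: [0.997, 0.053, 0.002, 0.059]
force: [0.4, 0.2, -2.4]
opening: 0.082
finger_force: 35.0
clock 6.5 pos [ 0.5731 -0.0241  0.2826] F [ 0.4134  0.1998 -2.3994] turn [-0.0076  0.0177 -0.0101] then travel [ 0.0044 -0.0057 -0.0118] | travel first [ 0.0043 -0.0057 -0.0118]
clock 6.5 pos [ 0.5731 -0.0241  0.2826] F [ 0.4134  0.1998 -2.3994] turn [-0.0076  0.0177 -0.0101] then travel [ 0.0044 -0.0057  0.2415] | travel first [ 0.005  -0.0054  0.2415]
```

View pics/m5.png

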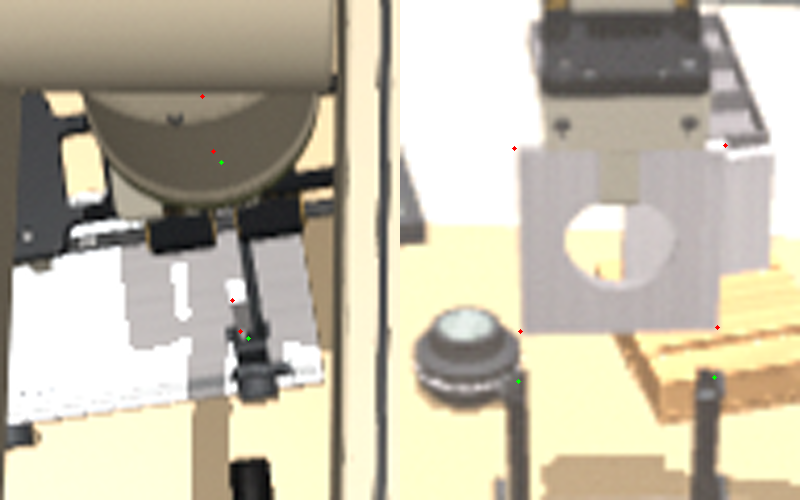

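The board hangs square in the grip, with side-view corners (519,150), (523,332) and (718,330). The mouth posts are at (517,381) and (708,378). The board looks about 1 px to the right of the standard's middle, so I'll measure that to sub-pixel.

```bash
python3 - <<'E'
from h import *
p=[.5676,.0322,.1081];a=.12
im=np.load("pics/avg.npz")["side"].mean(2); cur=np.mean([camera("side").astype(float) for _ in range(4)],0).mean(2)
def edges(row,lo,hi,thr):
    r=row[lo:hi];o=[]
    for i in range(len(r)-1):
        if (r[i]-thr)*(r[i+1]-thr)<0:o.append(round(lo+i+(thr-r[i])/(r[i+1]-r[i]),2))
    return o
print("standard")
zs=np.linspace(.03,.1,8)
for z in zs:
    c=proj("side",tilt(p,a,[[0,.008,z],[.051,.008,z],[-.051,.008,z]]))
    v=int(round(c[0,1])); row=im[v-1:v+2].mean(0)
    print(z.round(3),v,c[:,0],edges(row,222,237,75),edges(row,258,274,75))
st=monitor.observe();Rc=R.from_quat(st["tcp_rot"])*R.from_euler("x",np.pi)
brd=lambda P:Rc.apply(np.array(P)-[0,0,.102])+st["ee_pos"]
for z in(.01,.02,.09):
    c=proj("side",brd([[0,.004,z],[.05,.004,z],[-.05,.004,z]]));v=int(round(c[0,1]));row=cur[v]
    print(z,v,c[:,0],row[226:233].round(),row[265:272].round())
E
```

```text
standard
0.03 193 [247.8493 228.94   266.7041] [np.float64(226.67), np.float64(230.13)] [np.float64(263.27), np.float64(269.01)]
0.04 190 [247.8701 228.8497 266.8352] [np.float64(226.73), np.float64(230.12)] [np.float64(263.49), np.float64(268.09)]
0.05 187 [247.8912 228.7587 266.9677] [np.float64(226.63), np.float64(230.12)] [np.float64(263.47), np.float64(267.38)]
0.06 185 [247.9126 228.6669 267.1016] [np.float64(226.53), np.float64(230.01)] [np.float64(263.56), np.float64(267.49)]
0.07 182 [247.9343 228.5742 267.2368] [np.float64(226.46), np.float64(229.85)] [np.float64(263.71), np.float64(267.81)]
0.08 179 [247.9563 228.4807 267.3735] [np.float64(226.29), np.float64(229.84)] [np.float64(263.64), np.float64(268.02)]
0.09 176 [247.9786 228.3864 267.5116] [np.float64(225.82), np.float64(229.47)] [np.float64(263.35), np.float64(268.82)]
0.1 173 [248.0012 228.2913 267.6511] [np.float64(229.05)] [np.float64(263.54), np.float64(269.29)]
0.01 158 [248.3101 228.462  268.0989] [141. 141. 140. 110.  98.  98.  99.] [103. 105. 103. 114. 137. 141. 141.]
0.02 155 [248.3265 228.3572 268.2359] [140. 142. 139. 110.  98.  99. 101.] [103. 103. 104. 111. 129. 130. 132.]
0.09 132 [248.449  227.5968 269.235 ] [169. 168. 125. 102. 101. 102. 105.] [104. 106. 106. 106. 106. 110. 112.]
```

```bash
python3 - <<'E'
from h import *
p=[.5676,.0322,.1081]
A=np.load("pics/avg.npz");im={n:A[n].mean(2).astype(np.float32) for n in M}
def prof(n,c,d,L=4): # subpixel profile along unit dir d about c: strongest gradient
    t=np.arange(-L,L+.01,.25);q=c+t[:,None]*d
    v=cv2.remap(im[n],q[:,0].astype(np.float32)[None],q[:,1].astype(np.float32)[None],1)[0]
    g=np.abs(np.gradient(cv2.GaussianBlur(v[None],(0,0),2)[0]));i=g.argmax();return t[i]
for n in("top","side"):
    for nm,sx in(("+x",1),("-x",-1)):
        o=[]
        for y in np.linspace(-.05,.12,12):
            a_,b_=proj(n,T(p,[[sx*.07,y,.026],[sx*.08,y,.026]])); k=np.linalg.norm(b_-a_);o.append(prof(n,a_,(b_-a_)/k)*.01/k*1e3)
        print(n,nm,"offset mm outward",np.round(o,1))
    for nm,sy in(("+y",1),("-y",-1)):
        o=[]
        for x in np.linspace(-.05,.05,8):
            a_,b_=proj(n,T(p,[[x,sy*.13,.026],[x,sy*.14,.026]])); k=np.linalg.norm(b_-a_);o.append(prof(n,a_,(b_-a_)/k)*.01/k*1e3)
        print(n,nm,np.round(o,1))
E
```

```text
top +x offset mm outward [-2.7 -2.7 -4.1 -9.6 -6.8 -3.4 -4.1  0.7  0.  -4.1 -3.4 -4.8]
top -x offset mm outward [-2.6 -2.6 -2.6  2.   2.6  2.6 -2.  -1.3 -1.3  2.6  3.2  3.9]
top +y [-1.3 -0.6 -1.3 -0.7  0.  -1.3 -0.7 -2. ]
top -y [-2.  -1.3 -1.3 -2.  -2.7 -2.7 -3.4 -1.3]
side +x offset mm outward [ 2.7  2.   2.   2.   2.   1.3  1.3  1.3  1.2  1.2  0.6 -3.6]
side -x offset mm outward [-3.4 -7.5 -6.7 -4.6 -2.6 -6.5 -6.4 -1.3 -2.5 -1.2 -1.2 -1.8]
side +y [ 3.3  2.5  2.5  3.3  4.2  4.1  3.3 -3.3]
side -y [ 10.8 -13.2 -13.2 -13.2 -13.2 -13.2 -14.4 -10.8]
```

The bed edge in the side view and the post centres agree: yaw is about 0.118, and the standard sits about 2.5 mm further +x. I'm updating the pose and going in.

```bash
cat >> h.py <<'E'
p=[.5693,.0332,.118];a=.12
Rb=R.from_euler("z",p[2])*R.from_euler("x",-a)*R.from_euler("x",np.pi)
def gb(h,dx=.0005):go(tilt(p,a,[dx,0,h+.102])[0],Rb)
def local(): # TCP in seat frame
    s=monitor.observe();v=R.from_euler("z",-p[2]).apply(s["ee_pos"]-[p[0],p[1],0]);v=R.from_euler("x",a).apply(v-[0,-.085,.04])-[0,0,.004]
    print("clock",s["clock"],"foot in seat mm",(v-[0.0005,0,.102])*1e3,"F seat",R.from_euler("x",a).apply(R.from_euler("z",-p[2]).apply(s["force"])),"grip",s["finger_force"],s["opening"]*93)
E
python3 -c "
from h import *
gb(.105)"
```

```text
clock 7.1 pos [ 0.5732 -0.0229  0.2825] F [-0.3796  0.0513 -1.7704] turn [-0.01    0.0248 -0.0694] then travel [ 0.0217 -0.0027  0.2214] | travel first [ 0.0224 -0.0026  0.2213]
```

```bash
python3 -m crank '{"travel":[[0.022,-0.003,0],[0,0,0.06],[0,0,0.08],[0,0,0.06],[0,0,0.021],[0,0,0]],"turn":[[-0.01,0.025,-0.069],[0,0,0],[0,0,0],[0,0,0],[0,0,0],[0,0,0]],"jaw":[1,1,1,1,1,1]}' 35
python3 -c "
from h import *
local();gb(.0)"
python3 -m crank '{"travel":[[0,0,0.015],[0,0,0.02],[0,0,0.02],[0,0,0.02],[0,0,0.02],[0,0,0]],"turn":[[0,0,0],[0,0,0],[0,0,0],[0,0,0],[0,0,0],[0,0,0]],"jaw":[1,1,1,1,1,1]}'
python3 -c "
from h import *
local()"
```

```text
clock: 7.85
ee_pos: [0.5767, -0.0261, 0.2492]
tcp_rot: [0.996, 0.059, 0.003, 0.06]
force: [-0.4, 0.2, -1.4]
opening: 0.085
finger_force: 35.0
clock 7.85 foot in seat mm [ -0.1351  -0.0154 104.6806] F seat [-0.3222  0.4384 -1.3163] grip 34.96935253555421 7.906651886109561
clock 7.85 pos [ 0.5767 -0.0261  0.2492] F [-0.3527  0.2378 -1.3593] turn [-0.0009  0.0043 -0.0017] then travel [ 0.0009 -0.0001  0.6979] | travel first [ 0.0013 -0.      0.6979]
clock: 8.6
ee_pos: [0.5771, -0.0283, 0.2352]
tcp_rot: [0.996, 0.059, 0.004, 0.06]
force: [0.1, -2.5, -1.6]
opening: 0.081
finger_force: 35.0
clock 8.6 foot in seat mm [-0.008  -0.4834 90.5386] F seat [-0.1924 -2.2722 -1.8695] grip 35.009964876808226 7.567895596766205
```

```bash
python3 -m crank '{"travel":[[0,0.005,0.02],[0,0,0.03],[0,0,0.03],[0,0,0.03],[0,0,0.03],[0,0,0]],"turn":[[0,0,0],[0,0,0],[0,0,0],[0,0,0],[0,0,0],[0,0,0]],"jaw":[1,1,1,1,1,1]}'
python3 -c "
from h import *
local()"
```

```text
clock: 9.35
ee_pos: [0.5772, -0.0311, 0.2139]
tcp_rot: [0.996, 0.059, 0.003, 0.06]
force: [0.6, -2.6, -3.5]
opening: 0.081
finger_force: 35.0
clock 9.35 foot in seat mm [-0.2413 -0.7419 69.0715] F seat [ 0.3399 -2.1835 -3.8049] grip 35.00621460028924 7.536455300606808
```

```bash
python3 -m crank '{"travel":[[0,0.005,0.03],[0,0,0.04],[0,0,0.04],[0,0,0.04],[0,0,0.04],[0,0,0.04],[0,0,0.04],[0,0,0.03],[0,0,0]],"turn":[[0,0,0],[0,0,0],[0,0,0],[0,0,0],[0,0,0],[0,0,0],[0,0,0],[0,0,0],[0,0,0]],"jaw":[1,1,1,1,1,1,1,1,1]}'
python3 -c "
from h import *
local();print(monitor.observe()['wrist_torque'])"
```

```text
clock: 10.48
ee_pos: [0.5779, -0.0371, 0.1695]
tcp_rot: [0.996, 0.059, 0.003, 0.06]
force: [-0.7, 0.1, -1.5]
opening: 0.084
finger_force: 35.0
clock 10.475 foot in seat mm [-0.2334 -1.445  24.2986] F seat [-0.6856  0.3642 -1.4835] grip 34.96938244323246 7.858365481075427
[ 0.1146  0.0032 -0.0127]
```

Sliding freely, with 24 mm to go. I'll take the last part slowly until the rail is felt.

```bash
python3 -m crank '{"travel":[[0,0,0.03],[0,0,0.03],[0,0,0.03],[0,0,0.02],[0,0,0.015],[0,0,0.01],[0,0,0]],"turn":[[0,0,0],[0,0,0],[0,0,0],[0,0,0],[0,0,0],[0,0,0],[0,0,0]],"jaw":[1,1,1,1,1,1,1]}'
python3 -c "
from h import *
local()"
python3 -m crank '{"travel":[[0,0,0.007],[0,0,0.007],[0,0,0]],"turn":[[0,0,0],[0,0,0],[0,0,0]],"jaw":[1,1,1]}'
python3 -c "
from h import *
local()"
```

```text
clock: 11.35
ee_pos: [0.5785, -0.0395, 0.1499]
tcp_rot: [0.996, 0.059, 0.004, 0.06]
force: [-0.5, -0.1, -0.7]
opening: 0.084
finger_force: 35.0
clock 11.35 foot in seat mm [ 0.036  -1.5167  4.5023] F seat [-0.5419  0.0276 -0.7212] grip 34.969462879817 7.803668248389703
clock: 11.72
ee_pos: [0.5785, -0.0397, 0.1478]
tcp_rot: [0.996, 0.059, 0.004, 0.06]
force: [-0.4, -0.2, -2.2]
opening: 0.084
finger_force: 35.0
clock 11.725 foot in seat mm [ 0.0115 -1.502   2.365 ] F seat [-0.472   0.084  -2.1886] grip 34.96924918930745 7.815377189615695
```

```bash
python3 -m crank '{"travel":[[0,0,0.008],[0,0,0.007],[0,0,0]],"turn":[[0,0,0],[0,0,0],[0,0,0]],"jaw":[1,1,1]}'
python3 -m crank '{"travel":[[0,0,0.008],[0,0,0]],"turn":[[0,0,0],[0,0,0]],"jaw":[1,1]}'
python3 -c "
from h import *
local()"
```

```text
clock: 12.1
ee_pos: [0.5787, -0.04, 0.1458]
tcp_rot: [0.996, 0.059, 0.004, 0.06]
force: [-0.5, -0.4, 0.2]
opening: 0.085
finger_force: 35.0
clock: 12.35
ee_pos: [0.5789, -0.0401, 0.1458]
tcp_rot: [0.996, 0.059, 0.004, 0.06]
force: [-4.6, 1.6, 7.3]
opening: 0.087
finger_force: 35.0
clock 12.35 foot in seat mm [ 0.3632 -1.6528  0.3445] F seat [-4.3485  1.2078  7.5029] grip 34.97069053002633 8.056727695977907
```

The rail is felt at 0.3 mm of the predicted seat with +7.5 N. Releasing and retracting along the grooves.

```bash
python3 -m crank '{"travel":[[0,0,-0.004],[0,0,0],[0,0,0],[0,0,0],[0,0,-0.1],[0,0,-0.2],[0,0,-0.3],[0,0,-0.3],[0,0,-0.2],[0,0,0]],"turn":[[0,0,0],[0,0,0],[0,0,0],[0,0,0],[0,0,0],[0,0,0],[0,0,0],[0,0,0],[0,0,0],[0,0,0]],"jaw":[0.5,0.5,0.5,0.5,0.5,0.5,0.5,0.5,0.5,0.5]}'
python3 - <<'E'
from h import *
w=[.5333,.2791,.065]
im=np.load("pics/avg.npz");im={n:im[n].mean(2).astype(np.float32) for n in M}
# square refinement: edges of the stock's long sides and ends
def prof(n,c,d,L=3):
    t=np.arange(-L,L+.01,.25);q=c+t[:,None]*d
    v=cv2.remap(im[n],q[:,0].astype(np.float32)[None],q[:,1].astype(np.float32)[None],1)[0]
    g=np.abs(np.gradient(cv2.GaussianBlur(v[None],(0,0),2)[0]));return t[g.argmax()]
for n in M:
  for sx in(1,-1):
    o=[]
    for y in np.linspace(.03,.12,10):
        A,B=proj(n,T(w,[[sx*.01,y,.024],[sx*.02,y,.024]]));k=np.linalg.norm(B-A);o.append(sx*prof(n,A,(B-A)/k)*10/k)
    print(n,sx,"shift +x mm",np.round(o,1))
  A,B=proj(n,T(w,[[0,.13,.024],[0,.14,.024]]));k=np.linalg.norm(B-A);print(n,"end +y",prof(n,A,(B-A)/k)*10/k)
E
python3 -c "
from h import *
t,s=camera('top'),camera('side')
o=np.hstack([cv2.resize(t[130:242,60:320],(420,180)) if 0 else cv2.resize(t[130:250,195:315],(400,400),interpolation=2),cv2.resize(s[100:210,195:305],(400,400),interpolation=2)]);cv2.imwrite('pics/m6.png',o)"
```

```text
clock: 13.6
ee_pos: [0.5778, -0.0202, 0.3136]
tcp_rot: [0.996, 0.059, 0.007, 0.06]
force: [-0.4, -0.1, 0.1]
opening: 0.499
finger_force: 0.0
side 1 shift +x mm [0.5 0.5 0.  0.  0.  0.  0.  1.  1.  0.5]
side -1 shift +x mm [1.1 1.6 1.6 1.6 1.6 2.1 2.  2.5 2.  2.5]
side end +y 2.8532589594216287
top 1 shift +x mm [-6.  -2.6  2.   0.7 -0.7 -0.7  0.7 -0.7  0.   1.3]
top -1 shift +x mm [0.7 0.7 0.7 1.3 1.3 1.3 1.3 0.7 1.3 1.3]
top end +y 2.5716882113072788
```

View pics/m6.png

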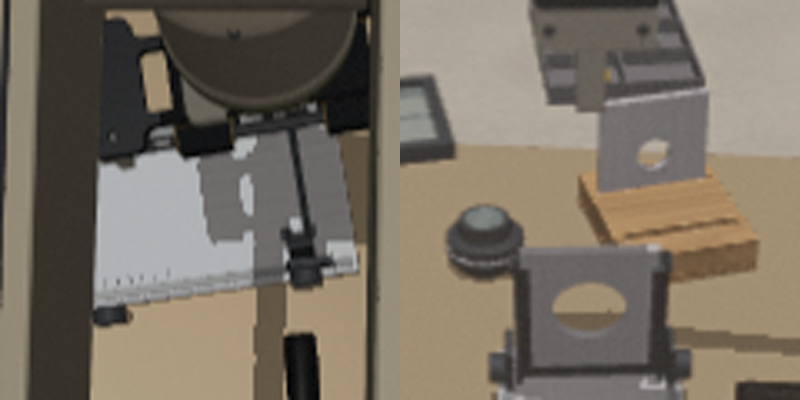

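The board sits in the U with its foot on the rail, at side crop (590,310). The gripper is clear of it, and the rack's small board is untouched. Now the square.

```bash
cat >> h.py <<'E'
w=[.534,.281,.065]
E
python3 - <<'E'
from h import *
Rt=down(w[2]+np.pi/2)
for z in(.2,.023):go(T(w,[0,.085,z])[0],Rt)
E
```

```text
clock 13.7 pos [ 0.5762 -0.0204  0.309 ] F [ 0.5012 -0.     -1.5499] turn [  0.6917   0.6491 -10.8563] then travel [ 2.5902 -0.1505  0.7267] | travel first [-0.0134 -2.6629  0.4106]
clock 13.7 pos [ 0.5762 -0.0204  0.309 ] F [ 0.5012 -0.     -1.5499] turn [  0.6917   0.6491 -10.8563] then travel [ 2.5902 -0.1505  1.9067] | travel first [-0.0141 -2.8043  1.5821]
```

```bash
python3 -m crank '{"travel":[[0,0,0],[0,0,0],[0,0,0],[0,0,0],[0,0,0],[0,0,0],[0,0,0],[0,0,0],[0,0,0],[0,0,0]],"turn":[[0.058,0.054,-0.905],[0.058,0.054,-0.905],[0.058,0.054,-0.905],[0.058,0.054,-0.905],[0.058,0.054,-0.905],[0.058,0.054,-0.905],[0.058,0.054,-0.905],[0.058,0.054,-0.905],[0.058,0.054,-0.905],[0.058,0.054,-0.905]],"jaw":[0.5,0.5,0.5,0.5,0.5,0.5,0.5,0.5,0.5,0.5]}'
python3 -m crank '{"travel":[[0,0,0],[0,0,0],[0.2,-0.01,0],[0.35,-0.02,0],[0.37,-0.02,0],[0.37,-0.02,0],[0.37,-0.02,0],[0.37,-0.02,0],[0.35,-0.02,0],[0,0,0]],"turn":[[0.058,0.054,-0.905],[0.058,0.054,-0.905],[0,0,0],[0,0,0],[0,0,0],[0,0,0],[0,0,0],[0,0,0],[0,0,0],[0,0,0]],"jaw":[0.5,0.5,0.5,0.5,0.5,0.5,0.5,0.5,0.5,0.5]}'
python3 - <<'E'
from h import *
Rt=down(w[2]+np.pi/2)
for z in(.023,):go(T(w,[0,.085,z])[0],Rt)
inv=lambda P:R.from_euler("z",-w[2]).apply(P-np.array([w[0],w[1],0]))*1e3
for nm,uv,z in(("yel right end",(104,189),.024),("yel mid",(75,188),.024),("yel left",(46,188),.024),("green R",(172,153),.024),("green blade base",(168,155),.024),("yel2 top",(165,238),.024)):
    print(nm,inv(ray("top",uv,z)).round())
E
```

```text
clock: 14.95
ee_pos: [0.5753, -0.0206, 0.3066]
tcp_rot: [0.769, 0.639, -0.001, 0.009]
force: [0.6, -0.2, -0.5]
opening: 0.501
finger_force: 0.0
clock: 16.2
ee_pos: [0.5314, 0.3375, 0.3061]
tcp_rot: [0.682, 0.731, -0.002, -0.002]
force: [0.4, -1.2, -0.6]
opening: 0.5
finger_force: 0.0
clock 16.2 pos [0.5314 0.3375 0.3061] F [ 0.3765 -1.1703 -0.633 ] turn [-0.0368  0.0031  0.0336] then travel [ 0.1896 -0.0074  1.8877] | travel first [0.1904 0.0032 1.8876]
yel right end [ 59. 131.  24.]
yel mid [ 68. 206.  24.]
yel left [ 75. 281.  24.]
green R [141. -52.  24.]
green blade base [136. -41.  24.]
yel2 top [-83. -21.  24.]
```

```bash
python3 -m crank '{"travel":[[0.143,-0.005,0],[0,0,0.2],[0,0,0.3],[0,0,0.35],[0,0,0.35],[0,0,0.3],[0,0,0.2],[0,0,0.1],[0,0,0.06],[0,0,0.025]],"turn":[[-0.037,0.003,0.034],[0,0,0],[0,0,0],[0,0,0],[0,0,0],[0,0,0],[0,0,0],[0,0,0],[0,0,0],[0,0,0]],"jaw":[0.5,0.5,0.5,0.5,0.5,0.5,0.5,0.5,0.5,0.5]}' 10
python3 -m crank '{"travel":[[0,0,0],[0,0,0],[0,0,0],[0,0,0],[0,0,0],[0,0,0],[0,0,0],[0,0,0]],"turn":[[0,0,0],[0,0,0],[0,0,0],[0,0,0],[0,0,0],[0,0,0],[0,0,0],[0,0,0]],"jaw":[0.6,0.65,0.7,0.75,0.8,0.9,1,1]}' 10
python3 - <<'E'
from h import *
go(T(w,[0,.078,.023])[0],down(w[2]+np.pi/2));print(monitor.observe()["opening"]*93)
E
```

```text
clock: 17.45
ee_pos: [0.5331, 0.3564, 0.0269]
tcp_rot: [0.686, 0.728, 0.002, 0.001]
force: [0.0, 0.2, -0.3]
opening: 0.498
finger_force: 0.0
clock: 18.45
ee_pos: [0.5324, 0.3562, 0.0264]
tcp_rot: [0.685, 0.728, 0.002, 0.001]
force: [-3.0, 0.2, 3.1]
opening: 0.217
finger_force: 10.0
clock 18.45 pos [0.5324 0.3562 0.0264] F [-3.0187  0.1669  3.0698] turn [ 0.0283 -0.0059 -0.0317] then travel [ 0.0191 -0.0217  0.0224] | travel first [ 0.019  -0.0219  0.0223]
20.21401252497428
```

The stock is held (20.2 mm opening). I'll lower a few millimetres for more pad, grip firmly and lift.

```bash
python3 -m crank '{"travel":[[0,0,0],[0,0,0],[0,0,0.015],[0,0,0.011],[0,0,0],[0,0,0],[0,0,0],[0,0,0],[0,0,0],[0,0,0]],"turn":[[0,0,0],[0,0,0],[0,0,0],[0,0,0],[0,0,0],[0,0,0],[0,0,0],[0,0,0],[0,0,0],[0,0,0]],"jaw":[0.72,0.72,0.72,0.72,0.78,0.85,1,1,1,1]}' 60
python3 -m crank '{"travel":[[0,0,0],[0,0,-0.03],[0,0,-0.08],[0,0,-0.12],[0,0,-0.12],[0,0,-0.08],[0,0,0]],"turn":[[0,0,0],[0,0,0],[0,0,0],[0,0,0],[0,0,0],[0,0,0],[0,0,0]],"jaw":[1,1,1,1,1,1,1]}'
python3 - <<'E'
from h import *
Rt=down(p[2]+np.pi/2)
for y,z in((-.045,.085),(-.045,.0495)):go(T(p,[0,y+.075,z])[0],Rt)
E
```

```text
clock: 19.7
ee_pos: [0.5323, 0.3561, 0.0222]
tcp_rot: [0.685, 0.728, 0.002, 0.001]
force: [-0.7, -0.1, -3.0]
opening: 0.209
finger_force: 60.0
clock: 20.58
ee_pos: [0.5333, 0.3567, 0.089]
tcp_rot: [0.685, 0.728, 0.003, 0.002]
force: [0.4, -0.1, -3.2]
opening: 0.21
finger_force: 60.0
clock 20.575 pos [0.5333 0.3567 0.089 ] F [ 0.3809 -0.1469 -3.2064] turn [ 0.0504 -0.0143 -0.4114] then travel [-1.9698 -0.0153  0.0264] | travel first [-1.9675  0.0976  0.0227]
clock 20.575 pos [0.5333 0.3567 0.089 ] F [ 0.3809 -0.1469 -3.2064] turn [ 0.0504 -0.0143 -0.4114] then travel [-1.9698 -0.0153  0.263 ] | travel first [-1.9681  0.096   0.2594]
```

```bash
python3 -m crank '{"travel":[[0,0,0],[-0.12,0,0],[-0.25,0,0],[-0.3,-0.003,0],[-0.3,-0.003,0],[-0.3,-0.003,0],[-0.28,-0.003,0],[-0.2,-0.003,0],[-0.12,0,0],[-0.03,0,0]],"turn":[[0.05,-0.014,-0.411],[0,0,0],[0,0,0],[0,0,0],[0,0,0],[0,0,0],[0,0,0],[0,0,0],[0,0,0],[0,0,0]],"jaw":[1,1,1,1,1,1,1,1,1,1]}'
python3 -m crank '{"travel":[[0,0,0.1],[0,0,0.08],[0,0,0]],"turn":[[0,0,0],[0,0,0],[0,0,0]],"jaw":[1,1,1]}'
python3 - <<'E'
from h import *
Rt=down(p[2]+np.pi/2)
go(T(p,[0,-.045+.075,.0485])[0],Rt)
t,s=camera('top'),camera('side')
def crop(im,n,x,y,W,dots,g=1.6):
    k=400/W;o=cv2.resize(np.clip(im[y:y+W,x:x+W]*g,0,255).astype(np.uint8),(400,400),interpolation=2)
    for u,v in proj(n,dots): cv2.circle(o,(int((u-x+.5)*k-.5),int((v-y+.5)*k-.5)),2,(0,0,255),-1)
    return o
st=monitor.observe();b=st["ee_pos"];f=R.from_euler("z",R.from_quat(st["tcp_rot"]).as_matrix()[:,0].__getitem__(1)*0+p[2])
D=b+f.apply(np.array([[0,-.075,-.022],[0,-.075,.128],[0,.055,.002],[0,-.053,.128]]))
cv2.imwrite('pics/m7.png',np.hstack([crop(t,'top',200,130,110,D),crop(s,'side',195,150,100,D)]))
E
```

```text
clock: 21.82
ee_pos: [0.5633, 0.0716, 0.0869]
tcp_rot: [0.665, 0.747, -0.002, -0.001]
force: [0.2, -0.1, -2.9]
opening: 0.208
finger_force: 60.0
clock: 22.2
ee_pos: [0.5616, 0.0736, 0.0578]
tcp_rot: [0.664, 0.748, -0.003, -0.002]
force: [-0.3, -0.4, -3.3]
opening: 0.21
finger_force: 60.0
clock 22.2 pos [0.5616 0.0736 0.0578] F [-0.2955 -0.3892 -3.3239] turn [-0.0497  0.0054  0.0083] then travel [-0.0733  0.0194  0.0621] | travel first [-0.0732  0.0197  0.062 ]
```

View pics/m7.png

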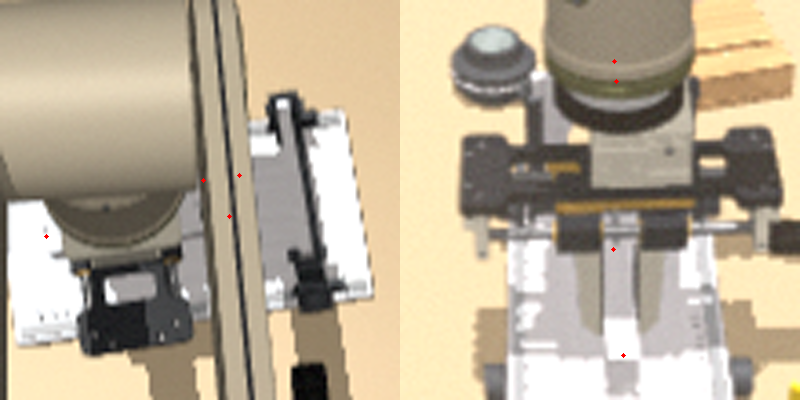

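The square hangs over the bed, with its stock end at side (622,360) and centred in x as predicted. The blade is about 30 mm short of the board. I'll centre it and lower to contact.

```bash
python3 -m crank '{"travel":[[0,0.019,0],[0,0,0.02],[0,0,0.02],[0,0,0.01],[0,0,0]],"turn":[[-0.07,0,0],[0,0,0],[0,0,0],[0,0,0],[0,0,0]],"jaw":[1,1,1,1,1]}'
python3 -m crank '{"travel":[[0,0,0.006],[0,0,0.006],[0,0,0]],"turn":[[0,0,0],[0,0,0],[0,0,0]],"jaw":[1,1,1]}'
python3 -m crank '{"travel":[[0,0,0.006],[0,0,0]],"turn":[[0,0,0],[0,0,0]],"jaw":[1,1]}'
python3 - <<'E'
from h import *
go(T(p,[0,-.045+.075,.0485])[0],down(p[2]+np.pi/2))
s=monitor.observe();print(s["wrist_torque"])
E
```

```text
clock: 22.92
ee_pos: [0.5661, 0.073, 0.0524]
tcp_rot: [0.664, 0.748, 0.002, 0.003]
force: [0.4, -0.2, -2.7]
opening: 0.21
finger_force: 60.0
clock: 23.3
ee_pos: [0.5663, 0.0731, 0.0508]
tcp_rot: [0.664, 0.748, 0.002, 0.003]
force: [-0.4, -0.9, -2.1]
opening: 0.21
finger_force: 60.0
clock: 23.55
ee_pos: [0.5663, 0.0731, 0.0499]
tcp_rot: [0.664, 0.748, 0.002, 0.003]
force: [0.6, 1.2, -3.6]
opening: 0.209
finger_force: 60.0
clock 23.55 pos [0.5663 0.0731 0.0499] F [ 0.6239  1.1643 -3.5609] turn [ 0.048   0.0087 -0.0001] then travel [-0.0662 -0.0111  0.0093] | travel first [-0.0662 -0.0112  0.0093]
[ 0.0374 -0.0608 -0.0288]
```

```bash
python3 -m crank '{"travel":[[0,0,0.006],[0,0,0.004],[0,0,0]],"turn":[[0,0,0],[0,0,0],[0,0,0]],"jaw":[1,1,1]}'
python3 -m crank '{"travel":[[0,0,0.004],[0,0,0]],"turn":[[0,0,0],[0,0,0]],"jaw":[1,1]}'
python3 -m crank '{"travel":[[0,0,0.004],[0,0,0]],"turn":[[0,0,0],[0,0,0]],"jaw":[1,1]}'
python3 -c "
from h import *
print(monitor.observe()['wrist_torque'])"
```

```text
clock: 23.92
ee_pos: [0.5662, 0.0731, 0.0484]
tcp_rot: [0.664, 0.748, 0.002, 0.003]
force: [-0.2, -0.1, -2.9]
opening: 0.21
finger_force: 60.0
clock: 24.18
ee_pos: [0.5664, 0.0731, 0.0481]
tcp_rot: [0.664, 0.748, 0.002, 0.003]
force: [-0.6, 0.5, 0.2]
opening: 0.209
finger_force: 60.0
clock: 24.42
ee_pos: [0.5665, 0.0731, 0.0481]
tcp_rot: [0.664, 0.748, 0.002, 0.003]
force: [-4.4, -0.5, 5.6]
opening: 0.207
finger_force: 60.0
[-0.0766  0.8279 -0.0217]
```

```bash
python3 -m crank '{"travel":[[0,0.011,0],[-0.03,0,0],[-0.05,0,0],[-0.05,0,0],[-0.03,0,0],[-0.02,0,0],[0,0,0]],"turn":[[0.04,0,0],[0,0,0],[0,0,0],[0,0,0],[0,0,0],[0,0,0],[0,0,0]],"jaw":[1,1,1,1,1,1,1]}'
cat >> h.py <<'E'
def sqs():
    s=monitor.observe();f=R.from_euler("z",-p[2]);v=f.apply(s["ee_pos"]-[p[0],p[1],0]);Rc=R.from_quat(s["tcp_rot"])
    print("clock",s["clock"],"front face y %.1f"%((v[1]-.075)*1e3),"x %.1f z %.2f"%(v[0]*1e3,v[2]*1e3),"F",f.apply(s["force"]),"M",f.apply(s["wrist_torque"]),"turn err",np.degrees((Rc.inv()*down(p[2]+np.pi/2)).as_rotvec())/8)
E
python3 -c "
from h import *
sqs()"
```

```text
clock: 25.3
ee_pos: [0.572, 0.0458, 0.0481]
tcp_rot: [0.664, 0.747, 0.001, 0.002]
force: [-0.7, 2.0, 6.0]
opening: 0.213
finger_force: 60.0
clock 25.3 front face y -62.8 x 4.2 z 48.05 F [-0.422   2.1016  5.9502] M [ 0.3785 -0.0934 -0.0217] turn err [ 0.0215  0.01   -0.0037]
```

```bash
python3 -m crank '{"travel":[[-0.01,-0.009,0],[-0.01,-0.009,0],[-0.01,-0.009,0],[-0.01,0,0],[0,0,0]],"turn":[[0.02,0,0],[0,0,0],[0,0,0],[0,0,0],[0,0,0]],"jaw":[1,1,1,1,1]}' >/dev/null
python3 -c "
from h import *
sqs()"
python3 -m crank '{"travel":[[-0.01,0,0],[-0.01,0,0],[-0.01,0,0],[0,0,0]],"turn":[[0,0,0],[0,0,0],[0,0,0],[0,0,0]],"jaw":[1,1,1,1]}' >/dev/null
python3 -c "
from h import *
sqs()"
```

```text
clock 25.925 front face y -68.1 x -0.1 z 48.01 F [0.3155 3.234  6.9604] M [ 0.6429 -0.2676  0.048 ] turn err [-0.0022  0.0065 -0.0006]
clock 26.425 front face y -71.8 x -0.2 z 48.06 F [0.1037 6.8695 9.7138] M [ 1.1853 -0.2183  0.0128] turn err [-0.0037 -0.0007  0.001 ]
```

```bash
python3 -m crank '{"travel":[[-0.01,0,0.003],[-0.01,0,0.003],[-0.01,0,0],[0,0,0]],"turn":[[0,0,0],[0,0,0],[0,0,0],[0,0,0]],"jaw":[1,1,1,1]}' >/dev/null
python3 -c "
from h import *
sqs()"
python3 -m crank '{"travel":[[-0.01,0,0],[-0.008,0,0],[0,0,0]],"turn":[[0,0,0],[0,0,0],[0,0,0]],"jaw":[1,1,1]}' >/dev/null
python3 -c "
from h import *
sqs()"
```

```text
clock 26.925 front face y -75.9 x 0.3 z 48.02 F [-0.3419  9.2252 13.5098] M [ 1.6257 -0.0294  0.0102] turn err [ 0.0043 -0.0052  0.0019]
clock 27.3 front face y -78.6 x 0.4 z 48.03 F [-0.4342  9.2334 12.8064] M [ 1.633  -0.0558 -0.074 ] turn err [ 0.0059 -0.0046  0.0019]
```

```bash
python3 -m crank '{"travel":[[-0.006,0,0],[-0.006,0,0],[0,0,0]],"turn":[[0,0,0],[0,0,0],[0,0,0]],"jaw":[1,1,1]}' >/dev/null
python3 -c "
from h import *
sqs()"
python3 -m crank '{"travel":[[-0.006,0,0],[-0.006,0,0],[0,0,0]],"turn":[[0,0,0],[0,0,0],[0,0,0]],"jaw":[1,1,1]}' >/dev/null
python3 -c "
from h import *
sqs()"
```

```text
clock 27.675 front face y -80.4 x 0.5 z 48.03 F [-0.5587 10.66   13.5009] M [ 1.6585 -0.061  -0.0273] turn err [ 0.0062 -0.0048  0.002 ]
clock 28.05 front face y -81.9 x 0.5 z 48.04 F [-0.9649 10.9157 12.5321] M [ 1.7961 -0.0686 -0.046 ] turn err [ 0.0063 -0.0072  0.0023]
```

```bash
python3 -m crank '{"travel":[[-0.006,0,0],[0,0,0]],"turn":[[0,0,0],[0,0,0]],"jaw":[1,1]}' >/dev/null
python3 -c "
from h import *
sqs()"
python3 -m crank '{"travel":[[-0.006,0,0],[0,0,0]],"turn":[[0,0,0],[0,0,0]],"jaw":[1,1]}' >/dev/null
python3 -c "
from h import *
sqs()"
```

```text
clock 28.3 front face y -82.2 x 0.5 z 48.03 F [-0.6036 14.3425 13.1237] M [ 2.34   -0.1044 -0.0286] turn err [ 0.006  -0.0143  0.003 ]
clock 28.55 front face y -82.2 x 0.4 z 48.02 F [ 0.1537 16.2658 15.0151] M [ 2.9791 -0.0994  0.0069] turn err [ 0.0054 -0.023   0.0043]
```

```bash
python3 -m crank '{"travel":[[-0.006,0,0.004],[-0.006,0,0],[0,0,0]],"turn":[[0,0,0],[0,0,0],[0,0,0]],"jaw":[1,1,1]}' >/dev/null
python3 - <<'E'
from h import *
sqs()
im={n:np.mean([camera(n).astype(float) for _ in range(4)],0) for n in M}
np.savez("pics/fin.npz",**im); old=np.load("pics/avg.npz")
def crop(src,n,x,y,W,H,a_s,g):
    k=400/W;o=cv2.resize(np.clip(src[n][y:y+H,x:x+W]*g,0,255).astype(np.uint8),(400,300),interpolation=2)
    for A,c in a_s:
        for u,v in proj(n,tilt(p,A,[[x_,0,.102] for x_ in(-.051,.051)])):cv2.circle(o,(int((u-x+.5)*k-.5),int((v-y+.5)*k-.5)),2,c,-1)
    return o
D=[(0,(0,255,0)),(.12,(0,0,255))]
cv2.imwrite("pics/m8.png",np.vstack([np.hstack([crop(im,"top",264,150,40,30,D,3),crop(im,"top",268,190,40,30,D,3)]),
 np.hstack([crop(im,"side",200,130,96,72,D,1.8),crop(old,"top",268,190,40,30,D,3)])]))
E
```

```text
clock 28.925 front face y -82.4 x 0.5 z 48.02 F [-3.2998 25.4693 21.0639] M [ 4.1917  0.3408 -0.0568] turn err [ 0.0049 -0.0398  0.0077]
```

View pics/m8.png

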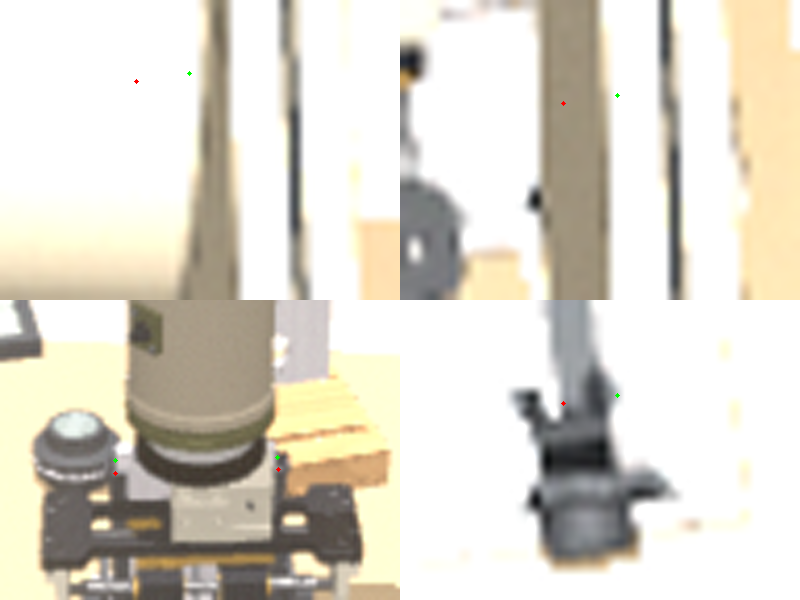

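The view is mostly blocked by the wrist. The left post and board corner still show at side (115,455), near the green (upright) dot. The force rose from 9 to 25 N with the face stopped at y = -82.4, where -81 was predicted for upright. I'll take out the tool's 0.3° forward pitch and measure the board's top edge numerically.

```bash
python3 -m crank '{"travel":[[0,0,0],[0,0,0],[0,0,0]],"turn":[[0,-0.02,0],[0,-0.015,0],[0,0,0]],"jaw":[1,1,1]}' >/dev/null
python3 - <<'E'
from h import *
sqs()
fin=np.mean([camera("side").astype(float) for _ in range(6)],0).mean(2).astype(np.float32)
m6=cv2.imread("pics/m6.png")[:,400:].mean(2).astype(np.float32)
def samp(img,pts,is6):
    if is6: pts=(pts-[195,100]+.5)*(400/110)-.5
    return cv2.remap(img,pts[:,0].astype(np.float32)[None],pts[:,1].astype(np.float32)[None],1)[0]
t=np.arange(-5,5.01,.25)
def edge(img,P,is6,dr=(0,1)):
    c=proj("side",P)[0];v=samp(img,c+t[:,None]*np.array(dr),is6)
    g=np.gradient(cv2.GaussianBlur(v[None],(0,0),1.5)[0]);i=np.abs(g).argmax();return t[i],round(float(g[i]),1)
print("px per rad",(proj("side",tilt(p,.1,[.045,-.004,.112]))-proj("side",tilt(p,0,[.045,-.004,.112])))/.1)
for x in(.047,.044,.041,.038,-.044):
    print(x,"m6 vs a=.11",edge(m6,tilt(p,.11,[x,-.004,.112]),1),"fin vs a=0",edge(fin,tilt(p,0,[x,-.004,.112]),0))
for x in(.03,.0,-.03): print("foot m6",edge(m6,tilt(p,.11,[x,.004,0]),1))
E
```

```text
clock 29.7 front face y -82.3 x 0.5 z 48.03 F [-2.1568 24.452  20.7609] M [ 4.3692  0.4895 -0.0756] turn err [ 0.0051 -0.0043  0.0082]
px per rad [[ 0.4493 24.9485]]
0.047 m6 vs a=.11 (np.float64(2.75), -3.2) fin vs a=0 (np.float64(2.0), -7.7)
0.044 m6 vs a=.11 (np.float64(2.5), -3.2) fin vs a=0 (np.float64(2.25), -8.2)
0.041 m6 vs a=.11 (np.float64(0.5), -3.9) fin vs a=0 (np.float64(-3.75), 8.0)
0.038 m6 vs a=.11 (np.float64(2.75), -3.3) fin vs a=0 (np.float64(-3.0), 5.2)
-0.044 m6 vs a=.11 (np.float64(2.5), -10.8) fin vs a=0 (np.float64(-2.75), 4.3)
foot m6 (np.float64(3.0), 9.7)
foot m6 (np.float64(3.0), 8.5)
foot m6 (np.float64(3.0), 8.7)
```

The board's top edge has swung by about 0.12–0.13 rad from its lean, so it is upright within the measuring error. The square's pitch matches its on-bench pitch, so the stock is flat. It is pressed with 24 N forward and 21 N down. Handing in.

```bash
python3 -m crank '{"travel":[[0,0,0],[0,0,0],[0,0,0],[0,0,0]],"turn":[[0,0,0],[0,0,0],[0,0,0],[0,0,0]],"jaw":[1,1,1,1]}'
python3 -c "
from h import *
sqs()
from workcell import robot
print(robot.sign_off())"
```

```text
clock: 30.5
ee_pos: [0.5706, 0.0259, 0.048]
tcp_rot: [0.664, 0.748, 0.0, -0.0]
force: [-5.5, 25.6, 20.9]
opening: 0.211
finger_force: 60.0
clock 30.5 front face y -82.4 x 0.5 z 48.00 F [-2.4879 26.0483 20.9255] M [ 4.3991  0.3973 -0.0378] turn err [ 0.0048 -0.0048  0.0075]
the job is handed in; nothing more can be done
None
```

Handed in at 30.5 s with no verdict shown: the large-hole board rests on the bottom rail, and the gripped square is pressed into the corner with about 26 N forward and 21 N down; upright was checked only by force, travel and one board-edge measurement (about ±0.02 rad), since the wrist hid the blade.

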